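# Tip two thread cartons over onto their labelling panels

### The arm

A 7-joint arm with a two-finger parallel gripper is mounted at the origin on the work surface. World frame = base frame: x ahead of the robot, y to its left, z up, the work surface at z = 0. Lengths are in m, angles in rad, forces in N, time in s.
With the tool pointing down it reaches from about 0.4 to 0.85 m from the base axis. Payload 10.4 kg.
Tool frame: the origin (TCP) lies at the very end of the fingers, on their centre line; the grasp point (between the pads) lies 19 mm behind it; z points along the fingers, y is the line along which they close (so a half turn about z gives the same grasp; the last joint's range is limited). The gripper opens to 87 mm and grips with 3 to 60 N. Pads are 19 mm wide; open, the fingers measure 117 mm over their backs; the gripper's body (75 mm by 190 mm) begins 51 mm behind the grasp point.
Start: joints at [1.16, 0.332, -0.065, 1.46, 0.022, 1.35, -0.088], TCP at [0.236, -0.579, 0.223] pointing down, gripper open.
Joint ranges: [-2.6, 2.6], [-0.5, 2.12], [-1.47, 1.34], [0.16, 2.42], [-1.27, 4.41], [0.06, 2.06], [-2.6, 2.6]. Speed limits (rad/s): [2.22, 2.22, 2.79, 2.79, 3.14, 3.14, 3.14].

### API

Orientations are given as a unit quaternion [x, y, z, w].
In Python, from bench import * gives the robot as it stands.
- The arm moves only by the tool step_arm, never from a script. Its arguments are lists of equal length, an entry for each row: "delta_pos": the shift along the world's x, y, z in units of 25 mm (1.0 is 25 mm), a list of three; "turn": the turn about the world's z in units of 0.12 rad (1.0 is 0.12 rad). In form: {"delta_pos": [[tx, ty, tz], ...], "turn": [turn, ...]}. A call has 1 to 12 rows; each row shifts and turns the commanded pose from where the row before left it; what a row does not reach is not made up. A row lasts 1/10 s, in which the tool goes at most 50 mm and 8.59 degrees, less where a joint would pass 70% of its speed; a pose out of reach is approached as far as the arm can. A call with a number of a shift or a turn outside -1 to 1 is refused whole. A call with a gripper value outside its range is refused whole. "grip" is the closure, from 0 (fully open) to 1 (shut), set as the call begins (left out, the last holds). The fingers move at their own pace and stop on an object; "newtons" is the grip in N (left out, the last holds). Time passes only in rows, so rows that do not move let the fingers close. It gives the time, the measured TCP pose, the force, the opening and the grip force at its end, in the units of the state.
- read_state(): the state, without advancing time (a new reading comes with each control period).
- camera(name): name is "scene" or "top" or "wrist"; returns a dict with "image" (420x560x3 uint8, red, green, blue), "z_map" (420x560 float32, m along the optical axis (not along the pixel's ray), 0 where there is no reading), "mtx" (3x3 intrinsics, pixels), "view" (4x4, takes a point from world to camera coordinates). Camera axes: x right, y up, looking along -z (the intrinsics and any distortion apply to the point x, -y, -z); pixel columns grow to the right and rows downward; lengths in m; the calibration is good to about 2 mm. A picture is of the moment at which its call begins.
- close_job(): hands the job in; it is judged then, once.
The state is a dict: "time": time; "joint_positions": joint angles; "joint_vel": joint speeds; "joint_torque": joint torques, N m; "ee_pos": TCP position; "eef_rot": TCP orientation; "ft_force": force on the tool from outside, world axes, zero at the start; "torque": the same for the moment, N m; "width": finger opening in m; "grip_force": force on a finger pad.
Only numpy, scipy, OpenCV 4.12 (cv2) and the standard library are available. Lean on these libraries where they do the work, as an engineer would, in place of code of your own. Each camera call takes 0.05 s, during which the arm holds its last target. There are 200 camera calls.

### The job

Two closed cartons of thread stand on the dark wooden packing board, each at the near end of a grey felt panel with a pale border. Push each of them near its top with your fingertips so that it topples away from the robot and comes to lie flat inside the border of the panel it stands at, paper label facing up. Do not pick up or carry the cartons, and leave the spare carton beside the board, the spools, the jar and the dish where they are.

Things in the scene. Friction and masses are not known exactly. Their poses are not given: they have to be found in the camera images.
- board: Fixed packing board, dark wood, 260 (x) by 300 (y) by 8 mm thick. Origin: centre of its underside, on the table. Its +x axis is the direction in which the cartons are to fall (away from the robot, turned by up to 0.6 rad).
- panel_left (a point): Centre of the felt panel on the board's +y half, on the board's upper face (8 mm above the table). Grey felt with a pale border, flush with the board; 170 mm along the board's x by 100 mm along its y measured over the border. Axes as the board's.
- panel_right (a point): The same for the equal panel on the board's -y half; the panels' centres are 170 mm apart.
- tall: The taller cardboard carton on the board, loose, standing: 45 (x, thin way) by 60 (y) by 130 mm high, 0.17 to 0.34 kg. Origin: centre of its underside; z to its top. Its -x face has the paper label and faces the robot; it should fall to its +x. Stands at either panel, nearly square to it, far bottom edge 8 to 32 mm inside the panel. About 1 N near the top tips it; it falls by itself past 20 degrees.
- tall_top (a point): Centre of the tall carton's top face, 130 mm from its underside.
- short: The shorter cardboard carton on the board, loose, standing at the other panel in the same way: 40 (x, thin way) by 60 (y) by 100 mm high, 0.11 to 0.23 kg. Origin and axes as for the tall one; it falls by itself once leaning about 22 degrees.
- short_top (a point): Centre of the short carton's top face, 100 mm from its underside.
- spare: Bystander: a carton just like the tall one, standing on the table beside the board (either side). Must stay standing. Origin: centre of its underside.
- spool: Bystander: wooden spool wound with thread, 35 mm across, 75 mm high, standing loose on the board between the two panels. Origin: centre of its underside.
- spool_b: Bystander: an equal spool standing on the table beside the board. Origin: centre of its underside.
- jar: Bystander: amber glass jar, 56 mm across, 85 mm high, on the table beside the board (on the side away from the spare carton). Origin: centre of its underside.
- dish: Bystander: terracotta dish, 96 mm across, 22 mm high, on the table beyond the board's far edge. Origin: centre of its underside.
Things that resemble listed ones, but are neither listed nor needed, are in the scene too. What is shaped like the short but blue, pink or yellow is not meant.

How it is judged:
By the outcome, as a careful person would: the job done as asked, in the order asked, and still so for the second after the job is handed in, with the robot touching nothing.
It also fails if it takes over 42 s, if anything falls off the work surface, if the arm or the gripper's body presses on something with over 40 N, if the wrist force passes 120 N, or if a joint passes its speed limit or range.

## Working session

There is one attempt and no reset: what is moved stays moved. The work goes in short steps, Python scripts to look and compute and a tool call to move; the robot and the scene stay as the last step left them, time stands still between calls to the robot, and variables do not carry over. Pictures are saved under pics/ and viewed, at most 10 in all, crops included, and the job is handed in when it is done.

Besides the shell and the picture viewer there is one more tool, called after "Request:" by a JSON object that holds its "op" and its "data". step_arm: Moves the arm, as the interface text tells. Shifts and turns lie within -1 to 1; 1 stands for 25 mm of shift or 0.12 rad of turn. Its arguments: {"type":"object","properties":{"delta_pos":{"type":"array"},"turn":{"type":"array"},"grip":{"type":"number"},"newtons":{"type":"number"}},"required":["delta_pos","turn"]}

```bash
mkdir -p pics; cat > h.py <<'E'
from bench import *
import numpy as np, cv2
def P(c,pts,z=None):
    """pixels -> world; via plane z or z_map"""
    M=np.linalg.inv(c["view"]);K=c["mtx"];out=[]
    for u,v in pts:
        d=np.array([(u-K[0,2])/K[0,0],-(v-K[1,2])/K[1,1],-1.])
        if z is None: p=M[:3,:3]@(d*c["z_map"][int(v),int(u)])+M[:3,3]
        else:
            w=M[:3,:3]@d; p=M[:3,3]+w*(z-M[2,3])/w[2]
        out.append(p)
    return np.array(out)
def cloud(c):
    K=c["mtx"];M=np.linalg.inv(c["view"]);v,u=np.mgrid[:420,:560];d=c["z_map"]
    X=np.stack([(u-K[0,2])/K[0,0]*d,-(v-K[1,2])/K[1,1]*d,-d],-1)
    return X@M[:3,:3].T+M[:3,3]
def save(c,n): cv2.imwrite("pics/"+n+".png",c["image"][:,:,::-1])
E
python3 - <<'E'
from h import *
np.set_printoptions(precision=3,suppress=True)
for n in("top","scene"):
    c=camera(n);save(c,n+"0");np.savez(n+"0.npz",**c);print(n,np.linalg.inv(c["view"])[:3,3],c["mtx"][0,0])
s=read_state();print(s["time"],s["ee_pos"],s["eef_rot"],s["width"])
E
```

```text
top [0.335 0.053 1.336] 518.0619896634669
scene [1.07  0.819 0.668] 439.59127512335635
0.1 [ 0.236 -0.578  0.222] [ 0.981  0.193 -0.    -0.001] 0.08689809561795397
```

View pics/top0.png

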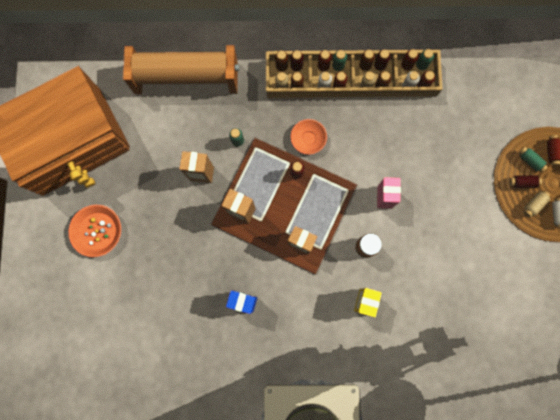

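View pics/scene0.png

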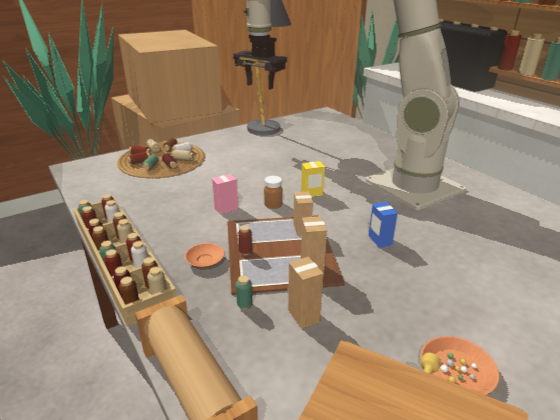

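The top view shows the tall carton at the left panel (238,205), the short one at the right panel (302,240), the spare off the board at (196,167), the spool at (297,170), spool_b at (236,137), the jar at (370,244) and the dish at (308,137). The blue, pink and yellow boxes are decoys. Next I measure the poses.

```bash
python3 - <<'E'
from h import *
np.set_printoptions(precision=3,suppress=True)
c=dict(np.load("top0.npz"));X=cloud(c);z=X[...,2];im=c["image"]
def top(name,u,v,h,r=28):
    m=np.zeros(z.shape,np.uint8);m[v-r:v+r,u-r:u+r]=1
    m&=(abs(z-h)<.012).astype(np.uint8)
    n,l,s,ce=cv2.connectedComponentsWithStats(m);k=1+s[1:,4].argmax()
    p=X[l==k];q=p[:,:2]
    (a,b),(w,hh),an=cv2.minAreaRect((q*1000).astype(np.float32))
    print(name,len(q),"c",a/1000,b/1000,"size",w,hh,"ang",an,"z",np.median(p[:,2]))
top("tall",238,205,.138);top("short",302,240,.108);top("spare",196,167,.130)
top("spool",297,170,.083,20);top("spool_b",236,137,.075,20);top("jar",370,244,.085)
# panels: grey on board z~8mm, inside; use bright border/low saturation
hsv=cv2.cvtColor(im,cv2.COLOR_RGB2HSV)
m=((hsv[...,1]<70)&(abs(z-.008)<.012)).astype(np.uint8)
dark=((hsv[...,1]>110)&(hsv[...,2]<130)&(abs(z-.008)<.015)).astype(np.uint8)
n,l,s,ce=cv2.connectedComponentsWithStats(cv2.morphologyEx(dark,cv2.MORPH_CLOSE,np.ones((3,3))))
k=1+s[1:,4].argmax();v,u=np.where(l==k);pp=P(c,np.c_[u,v],.008)[:,:2]
r=cv2.minAreaRect((pp*1000).astype(np.float32));print("board",r)
hull=cv2.convexHull(np.c_[u,v].astype(np.int32));b=np.zeros_like(m);cv2.fillPoly(b,[hull],1)
m=((hsv[...,1]<80)&(b>0)&(z<.03)).astype(np.uint8);n,l,s,ce=cv2.connectedComponentsWithStats(m)
for k in range(1,n):
    if s[k,4]>400:
        v,u=np.where(l==k);pp=P(c,np.c_[u,v],.008)[:,:2];print("panel",s[k],cv2.minAreaRect((pp*1000).astype(np.float32)))
big=cv2.resize(im[130:280,190:400],None,fx=3.6,fy=3.6,interpolation=cv2.INTER_CUBIC);cv2.imwrite("pics/crop.png",big[:,:,::-1])
E
```

```text
tall 499 c 0.550232177734375 0.1746178741455078 size 60.69196319580078 45.956932067871094 ang 63.93130874633789 z 0.13783304044745526
short 430 c 0.46754791259765627 0.021032087326049803 size 59.719356536865234 40.29568099975586 ang 64.20465850830078 z 0.10760266040665545
spare 494 c 0.6523458862304687 0.28211865234375 size 61.07872009277344 46.41788864135742 ang 82.75164031982422 z 0.1297441398854392
spool 114 c 0.6506964111328125 0.032320465087890625 size 28.955001831054688 31.430103302001953 ang 16.213062286376953 z 0.07948925682436525
spool_b 110 c 0.7406166381835938 0.18774835205078125 size 30.029010772705078 28.564897537231445 ang 1.1977407932281494 z 0.07131061508722081
jar 335 c 0.45465570068359373 -0.14377093505859376 size 48.034828186035156 47.84801483154297 ang 0.13975799083709717 z 0.0845675967425803
board ((567.206787109375, 65.62991333007812), (298.8797912597656, 258.7972106933594), 64.40312957763672)
panel [ 234  147   56   74 2111] ((622.6370849609375, 132.70730590820312), (103.71161651611328, 173.54739379882812), 64.29495239257812)
panel [ 286  174   63   75 2373] ((548.4154052734375, -20.253173828125), (105.35074615478516, 174.36871337890625), 64.0680160522461)
```

View pics/crop.png

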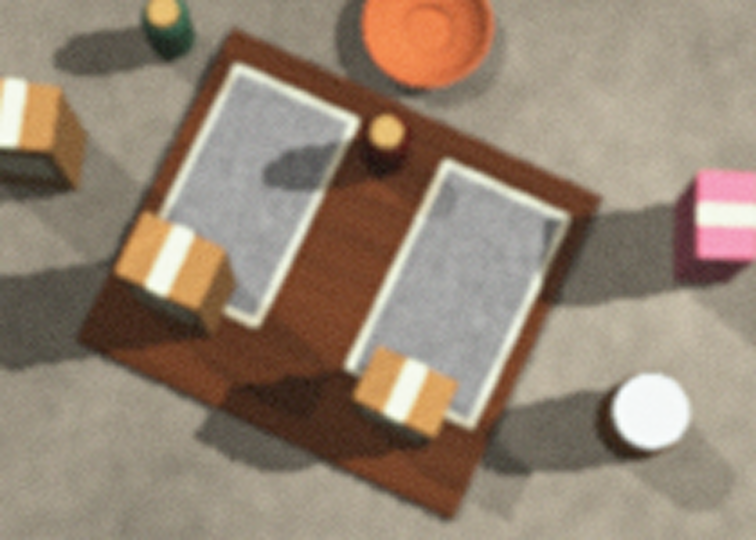

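The crop confirms which is which. The cardboard cartons stand on the board at the panels, the tall one left at crop (175,265) and the short one right at (405,390). The spare at crop (25,130) stands on the table, and the pink box is a decoy.

The board yaw is about -0.45 rad. The tall carton's far edge is about 24 mm inside its panel and the short one's about 14 mm. I'm moving behind the tall carton with the fingers shut.

Request:
{"op": "step_arm", "data": {"delta_pos": [[0.64, 0.94, 0], [0.64, 0.94, 0], [0.64, 0.94, 0], [0.64, 0.94, 0], [0.64, 0.94, 0], [0.64, 0.94, 0], [0.64, 0.94, 0], [0.64, 0.94, 0], [0.64, 0.94, 0], [0.64, 0.94, 0], [0.64, 0.94, 0], [0.64, 0.94, 0]], "turn": [0.6, 0.6, 0.6, 0.6, 0.6, 0.6, 0.6, 0.6, 0.6, 0.6, 0.6, 0.6], "grip": 1, "newtons": 20}}

```text
time: 1.3
ee_pos: [0.4296, -0.2946, 0.2226]
eef_rot: [0.809, 0.588, 0.0, 0.0]
ft_force: [-0.6, 1.0, -0.3]
width: 0.0027
grip_force: 0.0
```

Request:
{"op": "step_arm", "data": {"delta_pos": [[0.64, 0.94, 0], [0.64, 0.94, 0], [0.05, 0.91, 0], [0.05, 0.91, 0], [0.05, 0.91, 0], [0.05, 0.91, 0], [0.05, 0.91, 0], [0.05, 0.91, 0], [0.05, 0.91, 0], [0.05, 0.91, 0], [0.05, 0.91, 0], [0.05, 0.91, 0]], "turn": [0.6, 0.6, 0.6, 0.6, 0.6, 0.6, 0.6, 0.6, 0.6, 0.6, 0.6, 0.6]}}

```text
time: 2.5
ee_pos: [0.4729, -0.0202, 0.2226]
eef_rot: [0.488, 0.873, 0.0, 0.0]
ft_force: [-0.1, -0.5, 0.0]
width: 0.0004
grip_force: 0.0
```

Request:
{"op": "step_arm", "data": {"delta_pos": [[0.05, 0.91, 0], [0.05, 0.91, 0], [0.05, 0.91, 0], [0.05, 0.91, 0], [0.05, 0.91, 0], [0.05, 0.91, 0], [0.05, 0.91, 0], [0.05, 0.91, 0], [0, 0.9, 0], [0, 0.9, 0], [0, 0, 0], [0, 0, 0]], "turn": [0.6, 0.6, 0.6, 0.6, 0.6, 0.6, 0.6, 0.6, 0, 0, 0, 0]}}

```text
time: 3.7
ee_pos: [0.4827, 0.2058, 0.2224]
eef_rot: [0.222, 0.975, 0.0, -0.0]
ft_force: [-0.8, 0.1, 0.3]
width: 0.0007
grip_force: 0.0
```

Request:
{"op": "step_arm", "data": {"delta_pos": [[0, 0, -0.7], [0, 0, -0.7], [0, 0, -0.7], [0, 0, -0.7], [0, 0, -0.7], [0, 0, -0.7], [0.36, -0.175, 0], [0.36, -0.175, 0], [0.36, -0.175, 0], [0, 0, 0]], "turn": [0, 0, 0, 0, 0, 0, 0, 0, 0, 0]}}

```text
time: 4.7
ee_pos: [0.512, 0.1905, 0.1183]
eef_rot: [0.224, 0.975, 0.0, 0.001]
ft_force: [0.6, -0.4, -0.3]
width: 0.0003
grip_force: 0.0
```

```bash
python3 - <<'E'
from h import *
c=camera("scene");im=cv2.resize(c["image"][150:350,180:400],None,fx=2.5,fy=2.5);cv2.imwrite("pics/s1.png",im[:,:,::-1])
E
```

```text
(no output)
```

View pics/s1.png

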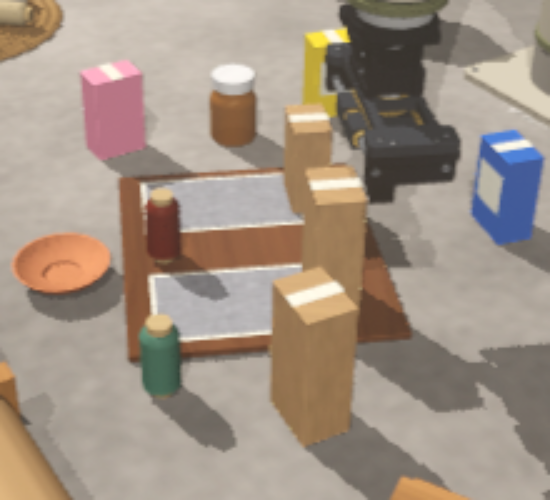

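The shut fingertips are behind the tall carton near its top, at crop (380,190). Nothing else is in contact, so I push.

Request:
{"op": "step_arm", "data": {"delta_pos": [[0.2, -0.095, 0], [0.2, -0.095, 0], [0.2, -0.095, 0], [0.2, -0.095, 0], [0.2, -0.095, 0], [0.2, -0.095, 0], [0.2, -0.095, 0], [0.2, -0.095, 0], [0.2, -0.095, 0], [0.2, -0.095, 0]], "turn": [0, 0, 0, 0, 0, 0, 0, 0, 0, 0]}}

```text
time: 5.75
ee_pos: [0.5603, 0.1678, 0.1175]
eef_rot: [0.223, 0.975, 0.0, 0.0]
ft_force: [-0.7, 0.2, 0.0]
width: 0.0004
grip_force: 0.0
```

```bash
python3 - <<'E'
from h import *
c=camera("scene");im=cv2.resize(c["image"][150:350,180:400],None,fx=2.5,fy=2.5);cv2.imwrite("pics/s2.png",im[:,:,::-1])
E
```

```text
(no output)
```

View pics/s2.png

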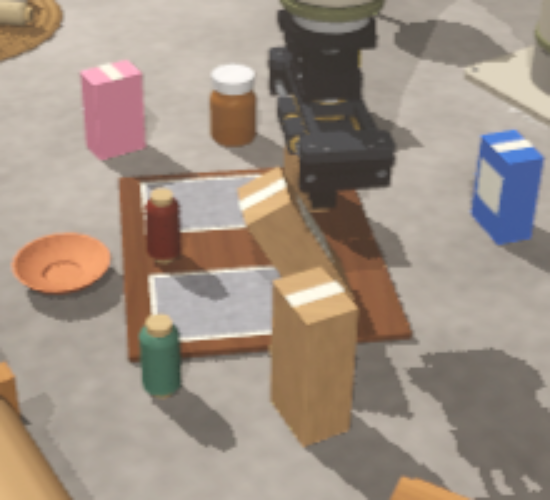

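The tall carton is past its balance point and falling freely at crop (290,225). I lift off and move behind the short one.

Request:
{"op": "step_arm", "data": {"delta_pos": [[0, 0, 1], [0, 0, 1], [0, 0, 1], [0, 0, 1], [-0.84, -0.69, 0], [-0.84, -0.69, 0], [-0.84, -0.69, 0], [-0.84, -0.69, 0], [-0.84, -0.69, 0], [-0.84, -0.69, 0], [-0.84, -0.69, 0], [0, 0, 0]], "turn": [0, 0, 0, 0, 0, 0, 0, 0, 0, 0, 0, 0]}}

```text
time: 7.0
ee_pos: [0.4112, 0.0451, 0.2176]
eef_rot: [0.224, 0.974, -0.001, 0.0]
ft_force: [0.2, 0.4, -0.5]
width: 0.0005
grip_force: 0.0
```

```bash
python3 - <<'E'
from h import *
c=camera("scene");im=cv2.resize(c["image"][150:350,180:400],None,fx=2.5,fy=2.5);cv2.imwrite("pics/s3.png",im[:,:,::-1])
print(read_state()["joint_positions"])
E
```

```text
[ 0.61998508 -0.1272577  -0.76658663  1.94398653 -0.08985188  1.28980166
  1.00128315]
```

View pics/s3.png

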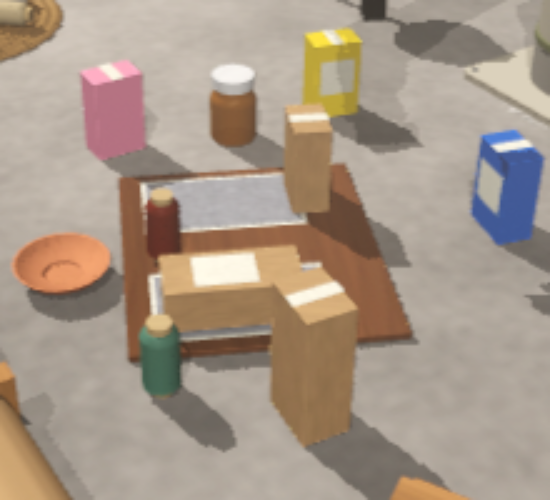

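The tall carton lies label up on its panel, at crop (230,290), and the bystanders haven't moved. I now lower behind the short carton, then push.

Request:
{"op": "step_arm", "data": {"delta_pos": [[0.05, 0.1, -0.7], [0, 0, -0.7], [0, 0, -0.7], [0, 0, -0.7], [0, 0, -0.7], [0, 0, -0.7], [0, 0, -0.7], [0, 0, 0], [0.36, -0.175, 0], [0.36, -0.175, 0], [0, 0, 0]], "turn": [0, 0, 0, 0, 0, 0, 0, 0, 0, 0, 0]}}

```text
time: 8.15
ee_pos: [0.4342, 0.0404, 0.096]
eef_rot: [0.224, 0.975, 0.001, 0.001]
ft_force: [0.0, -0.6, -0.5]
width: 0.0004
grip_force: 0.0
```

Request:
{"op": "step_arm", "data": {"delta_pos": [[0.2, -0.095, 0], [0.2, -0.095, 0], [0.2, -0.095, 0], [0.2, -0.095, 0], [0.2, -0.095, 0], [0.2, -0.095, 0], [0.2, -0.095, 0], [0.2, -0.095, 0], [0.2, -0.095, 0]], "turn": [0, 0, 0, 0, 0, 0, 0, 0, 0]}}

```text
time: 9.05
ee_pos: [0.4775, 0.0194, 0.095]
eef_rot: [0.223, 0.975, 0.0, -0.0]
ft_force: [-0.5, -0.4, -0.5]
width: 0.0007
grip_force: 0.0
```

```bash
python3 - <<'E'
from h import *
c=camera("scene");im=cv2.resize(c["image"][150:350,180:400],None,fx=2.5,fy=2.5);cv2.imwrite("pics/s4.png",im[:,:,::-1])
E
```

```text
(no output)
```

View pics/s4.png

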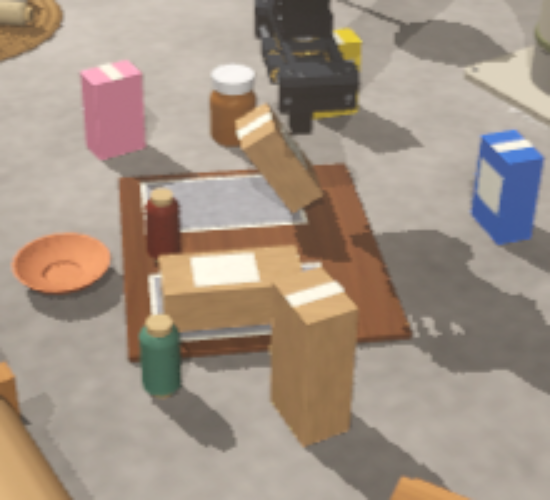

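The short carton is falling freely, at crop (275,160). I lift off and back away.

Request:
{"op": "step_arm", "data": {"delta_pos": [[0, 0, 1], [0, 0, 1], [0, 0, 1], [0, 0, 1], [0, 0, 1], [0, -1, 0], [0, -1, 0], [0, -1, 0], [0, -1, 0], [0, -1, 0], [0, -1, 0], [0, -1, 0]], "turn": [0, 0, 0, 0, 0, 0, 0, 0, 0, 0, 0, 0]}}

```text
time: 10.3
ee_pos: [0.477, -0.1564, 0.2201]
eef_rot: [0.223, 0.975, -0.0, -0.0]
ft_force: [0.3, 0.4, -0.7]
width: 0.0008
grip_force: 0.0
```

Request:
{"op": "step_arm", "data": {"delta_pos": [[0, -1, 0], [0, -1, 0], [0, -1, 0], [0, -1, 0], [0, -1, 0], [0, -1, 0], [0, 0, 0]], "turn": [0, 0, 0, 0, 0, 0, 0]}}

```text
time: 11.0
ee_pos: [0.4759, -0.3091, 0.2194]
eef_rot: [0.225, 0.974, -0.0, -0.0]
ft_force: [-1.0, 0.7, -0.4]
width: 0.0006
grip_force: 0.0
```

```bash
python3 - <<'E'
from h import *
np.set_printoptions(precision=4,suppress=True)
c=camera("top");X=cloud(c);z=X[...,2]
ex=np.array([.901,-.434]);ey=np.array([.434,.901])
for n,pc,h in(("tall",(.6226,.1327),.053),("short",(.5484,-.0203),.048)):
    d=X[...,:2]-np.array(pc);a=d@ex;b=d@ey
    m=(abs(z-h)<.006)&(abs(a)<.13)&(abs(b)<.06)
    q=np.c_[a[m],b[m]]*1000
    print(n,m.sum(),np.percentile(q,[1,99],axis=0).round(1),cv2.minAreaRect(q.astype(np.float32)),np.median(z[m]))
cv2.imwrite("pics/end.png",cv2.resize(c["image"][120:280,180:400],None,fx=3.4,fy=3.4)[:,:,::-1])
E
```

```text
tall 1172 [[-54.1 -22.3]
 [ 74.1  37. ]] ((10.725894927978516, 7.645444869995117), (131.29452514648438, 61.07524871826172), 0.46648919582366943) 0.05269436974785946
short 923 [[-69.1 -26.9]
 [ 29.5  31.7]] ((-19.542858123779297, 2.311464309692383), (101.25270080566406, 59.8927116394043), 0.3155023455619812) 0.04773524972526233
```

View pics/end.png

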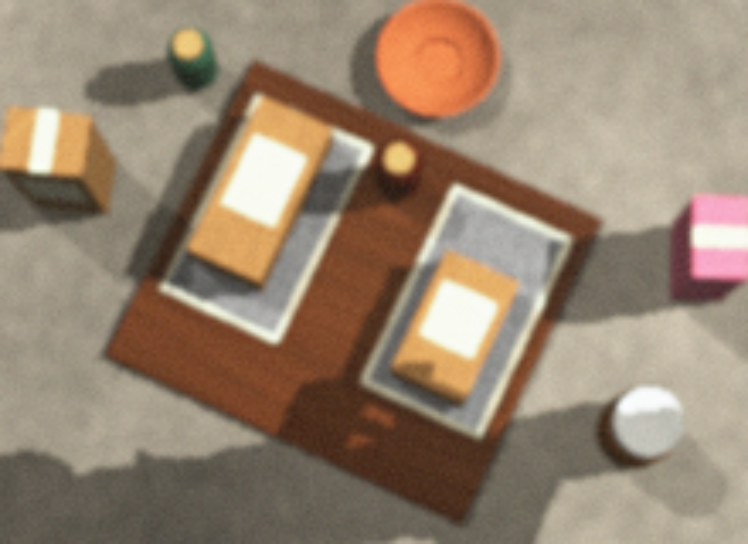

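Both cartons lie flat with their labels up and inside their borders: the tall one at crop (260,190), with at least 11 mm to spare, and the short one at (455,325), with at least 15 mm. The spare, spools, jar and dish are where they were.

```bash
python3 -c "
from bench import *
print(close_job())"
```

```text
the job is handed in; nothing more can be done
None
```

I toppled both cartons: each lies flat, label up, inside its panel's border (at least 11 mm clear by the last top view), with the bystanders undisturbed, and I handed the job in at about 11 s.

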